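Store a mandrel on notched spacer sticks

TASK

Start the second layer of the mandrel rack. First lay the notched spacer stick that stands in the caddy down flat on the black mat and let go; then pick both sticks up from the mat and lay them notch-up and square across the two lower mandrels, one between each pair of posts, and let go. Last, lay the mandrel from the bench rest into the two notches, centred, so that it is cradled clear above the lower ones; do not shift the lower mandrels or disturb the other things on the bench.

Things in the scene. Friction and masses are not known exactly. Their poses are not given: they have to be found in the camera images.
- stick_a: one of two identical plain wooden spacer sticks, 170 x 24 (wide) x 30 mm (high), about 90 g, one 90-degree V-notch, 14 mm deep, 28 mm wide, across the middle of a 24 mm wide face. Starts on end in the caddy's outer pocket. Origin: centre of the end it stands on. z along its length to the other end; x out of the notched face (x = +15 mm); y its width. Lying notch-up, x points up
- stick_b: the other, identical spacer stick, same size, notch and axes as stick_a. Starts lying notch-up on the mat, along the mat's x within 0.1 rad, its centre line 36 to 52 mm to the -y side of the mat's middle line, so the +y half of the mat is free
- stick_a_mid (a point): the middle of stick_a: half-way along its length (85 mm from each end), 15 mm from both the notched face and the underside
- stick_b_mid (a point): the same point of stick_b
- caddy: fixed grey plastic caddy, 112 x 46 x 90 mm high, two pockets at x = -30 (empty) and +30 mm (stick_a), floor 6 mm above the bench, 36 x 32 mm, so the stick has 3 to 4 mm play each side and about 86 mm of it shows. The stick's notch faces the caddy's +x (within 0.05 rad), roughly away from the robot. Origin: centre of its underside. Stands to the robot's left
- mat: thin fixed black rubber mat, 220 x 170 mm, 2 mm thick, with space for both sticks side by side along its x. Origin: centre of its underside on the bench; x is its long side and points roughly away from the robot, its y roughly to the robot's left
- rack: fixed plywood rack, base 230 (x) x 190 (y) mm, origin under its centre. V-saddles hold the lower layer: two mandrels along the rack's y at x = -45 and +45 mm, tops 51 mm above the bench. Four posts, 14 mm square, 110 mm high, at x = +-105, y = +-55 mm, one beyond each end of the sticks' places: a stick can be let down only from above, held across
- lower_a: mandrel of the lower layer, loose in the rack's V-saddles: plain round steel bar, 30 mm diameter, 200 mm long. Origin at its centre, y along its axis
- lower_b: the second mandrel of the lower layer, the same
- mandrel: the mandrel to be stored: plain round steel bar, 30 mm diameter, 200 mm long, about 0.4 kg, starting in the bench rest's V-blocks with its axis about 33 mm above the bench. Origin at its centre, y along its axis
- mandrel_end1 (a point): point on the mandrel's axis 5 mm inside its +y end
- mandrel_end2 (a point): point on the mandrel's axis 5 mm inside its -y end
- rest: fixed grey bench rest: plate 60 x 140 x 6 mm thick, with a V-block 26 mm high, 20 mm thick at y = -60 and +60 mm; the mandrel lies along its y, to be gripped between the blocks. Origin: centre of its underside. Stands to the robot's right, on either side of the rack
- mallet: bystander: hammer lying on the bench near the robot; leave it
- screwdriver: bystander: screwdriver lying on the bench near the robot; leave it
- glue_jar: bystander: closed glass jar, 60 mm diameter, 75 mm high, origin under its centre; leave it
- rivet_dish: bystander: small clear dish, 80 mm diameter, 28 mm high; leave it
- parts_tray: bystander: white tray, 80 x 100 x 40 mm; leave it
- bobbin: bystander: small wooden bobbin, 34 mm diameter, 30 mm high, standing between mat and rack on the robot's side; leave it
- buckle_ring: bystander: flat brass ring, 44 mm diameter, 6 mm high; leave it
- rack_place1 (a point): where the middle of one stick's underside goes: at the rack's x = 0, y = +55 mm, 51 mm above the bench, on the tops of the lower mandrels; the stick lies along the rack's x, either way round, its top then 81 mm high
- rack_place2 (a point): the same for the other stick, at the rack's y = -55 mm
- rack_seat (a point): where the mandrel's centre finally lies: 88 mm above the bench, over the rack's centre, its axis along the rack's y. (Resting beside the notches it would be 96 mm high)
Things that resemble listed ones, but are neither listed nor needed, are in the scene too. Leave any blue look-alike of the mandrel alone. Leave any green look-alike of the stick_a alone.

How it is judged:
By the outcome, as a careful person would: the job done as asked, in the order asked, and still so for the second after the job is handed in, with the robot touching nothing.
It also fails if it takes over 70 s, if anything falls off the work surface, if the arm or the gripper's body presses on something with over 40 N, if the wrist force passes 120 N, or if a joint passes its speed limit or range.

ROBOT

A 6-joint arm with a two-finger parallel gripper is mounted at the origin on the work surface. World frame = base frame: x ahead of the robot, y to its left, z up, the work surface at z = 0. Lengths are in m, angles in rad, forces in N, time in s.
With the tool pointing down it reaches from about 0.3 to 0.875 m from the base axis. Payload 6.4 kg.
Tool frame: the origin (TCP) lies between the finger pads; the fingertips stand 19 mm ahead of it and the grasp point (between the pads) is the TCP (ctrl.tips_ahead is the z of the fingertips in the tool frame, in m); z points along the fingers, y is the line along which they close (so a half turn about z gives the same grasp; the last joint's range is limited). The gripper opens to 85 mm and grips with 20 to 120 N. Pads are 22 mm wide; open, the fingers measure 114 mm over their backs; the gripper's body (76 mm by 85 mm) begins 54 mm behind the grasp point. The pads swing forward as they close: fully open they stand 13 mm farther back than shut.
Start: joints at [0.942, 0.181, 1.607, -0, 1.354, -0.206], TCP at [0.236, 0.524, 0.25] pointing down, gripper open.
Joint ranges: [-2.99, 2.99], [-0.89, 2.07], [0.3, 2.58], [-1.14, 4.28], [0, 2.63], [-3.12, 3.12]. Speed limits (rad/s): [2.57, 2.57, 3.01, 3.14, 3.14, 3.14].

INTERFACE

Orientations are given as a unit quaternion [w, x, y, z].
In Python, from bench import readout, vision, ctrl gives the robot as it stands.
- The arm moves only by the tool play_rows, never from a script. Its arguments are lists of equal length, an entry for each row: "xyz": the shift along the tool's x, y, z in mm, a list of three; "rot": the turn, a rotation vector about the tool's x, y, z in rad, a list of three; "grip": the opening, from 0 (shut) to 1 (fully open). In form: {"xyz": [[x, y, z], ...], "rot": [[rx, ry, rz], ...], "grip": [grip, ...]}. A call has exactly 10 rows; each row is the pose to reach, as a shift and turn from the pose commanded when the call began, along the tool's axes at that moment; what a row does not reach only later rows make up. A row lasts 1/8 s, in which the tool goes at most 62.5 mm and 10.7 degrees, less where a joint would pass 70% of its speed; a pose out of reach is approached as far as the arm can. A call with a gripper value outside its range is refused whole. The fingers move at their own pace and stop on an object; the grip force is fixed at half the most. Time passes only in rows, so rows that repeat a pose let the fingers close, or fill a call up. It gives the time, the measured TCP pose, the force, the opening and the grip force at its end, in the units of the state.
- readout.get_obs(): the state, without advancing time (a new reading comes with each control period).
- vision.camera(name): name is "scene" or "side" or "wrist"; returns a dict with "color" (420x560x3 uint8, red, green, blue), "depth" (420x560 float32, m along the optical axis (not along the pixel's ray), 0 where there is no reading), "camera_matrix" (3x3 intrinsics, pixels), "extrinsics" (4x4, takes a point from camera to world coordinates); the wrist camera has in their place "hand_eye" (4x4, takes a point from camera to tool coordinates, whose origin is the TCP and whose axes are the flange's). Camera axes: x right, y down, z forward; pixel columns grow to the right and rows downward; lengths in m; the calibration is good to about 2 mm. The wrist camera is an equidistant fisheye: a pixel r from the principal point sees the ray r / f radians off the axis. A picture is of the moment at which its call begins: read the wrist's pose just before it.
- ctrl.hand_in(): hands the job in; it is judged then, once.
The state is a dict: "time_s": time; "q": joint angles; "dq": joint speeds; "joint_efforts": joint torques, N m; "eef_pos": TCP position; "eef_rot": TCP orientation; "wrist_force": force on the tool from outside, world axes, zero at the start; "torque": the same for the moment, N m; "opening": opening from 0.0 (shut) to 1.0 (fully open); "grasp_force": force on a finger pad.
Only numpy, scipy, OpenCV 4.12 (cv2) and the standard library are available. Lean on these libraries where they do the work, as an engineer would, in place of code of your own. Each camera call takes 0.05 s, during which the arm holds its last target. There are 200 camera calls.

## Working session

There is one attempt and no reset: what is moved stays moved. The work goes in short steps, Python scripts to look and compute and a tool call to move; the robot and the scene stay as the last step left them, time stands still between calls to the robot, and variables do not carry over. Pictures are saved under pics/ and viewed, at most 10 in all, crops included, and the job is handed in when it is done.

Besides the shell and the picture viewer there is one more tool, called as name(argument=value, ...) on one line, values as JSON. play_rows: Moves the arm, as the interface text tells. Its arguments: {"type":"object","properties":{"xyz":{"type":"array","items":{"type":"array","items":{"type":"number"}}},"rot":{"type":"array","items":{"type":"array","items":{"type":"number"}}},"grip":{"type":"array","items":{"type":"number"}}},"required":["xyz","rot","grip"]}

```bash
mkdir -p pics; cat > h.py <<'E'
import numpy as np, cv2
from bench import readout, vision, ctrl
from scipy.spatial.transform import Rotation as R
def tool():
    o=readout.get_obs(); q=o['eef_rot']; T=np.eye(4)
    T[:3,:3]=R.from_quat([q[1],q[2],q[3],q[0]]).as_matrix(); T[:3,3]=o['eef_pos']; return T
def grab(n):
    T=tool(); c=vision.camera(n); E=c['extrinsics'] if n!='wrist' else T@c['hand_eye']
    np.savez('pics/'+n+'.npz',color=c['color'],depth=c['depth'],K=c['camera_matrix'],E=E); return c['color'],c['depth'],c['camera_matrix'],E
def load(n):
    d=np.load('pics/'+n+'.npz'); return d['color'],d['depth'],d['K'],d['E']
def ray(n,K,E,u,v):
    x=(u-K[0,2])/K[0,0]; y=(v-K[1,2])/K[1,1]
    if n=='wrist':
        r=np.hypot(x,y); d=np.array([np.sin(r)*x/max(r,1e-9),np.sin(r)*y/max(r,1e-9),np.cos(r)])
    else: d=np.array([x,y,1.])
    return E[:3,3],E[:3,:3]@d,d[2]
def pix(n,u,v,z=None):   # point from depth, or on plane z
    c,D,K,E=load(n); o,d,dz=ray(n,K,E,u,v)
    s=(z-o[2])/d[2] if z is not None else D[int(round(v)),int(round(u))]/dz
    return o+s*d
def cloud(n):
    c,D,K,E=load(n); v,u=np.mgrid[:420,:560]; x=(u-K[0,2])/K[0,0]; y=(v-K[1,2])/K[1,1]
    if n=='wrist':
        r=np.hypot(x,y)+1e-9; d=np.stack([np.sin(r)*x/r,np.sin(r)*y/r,np.cos(r)],-1); d=d/d[...,2:]
    else: d=np.stack([x,y,np.ones_like(x)],-1)
    P=d*D[...,None]@E[:3,:3].T+E[:3,3]; P[D<=0]=np.nan; return P,c
def save(name,img,s=1):
    cv2.imwrite('pics/'+name,cv2.resize(img[...,::-1],None,fx=s,fy=s,interpolation=cv2.INTER_CUBIC))
def go(p,yaw=None,pitchdown=True):
    """shift in tool mm and rotvec to bring TCP to p, tool down with tool y at world angle yaw (mod pi)"""
    T=tool(); sh=T[:3,:3].T@(np.array(p)-T[:3,3])*1000; rv=None
    if yaw is not None:
        best=None
        for a in (yaw,yaw+np.pi):
            y=np.array([np.cos(a),np.sin(a),0]); z=np.array([0,0,-1.]); G=np.stack([np.cross(y,z),y,z],1)
            r=R.from_matrix(T[:3,:3].T@G).as_rotvec()
            if best is None or np.linalg.norm(r)<np.linalg.norm(best): best=r
        rv=best
    print('shift',sh.round(1),'rot',None if rv is None else rv.round(3))
E
python3 - <<'E'
from h import *
for n in('scene','side'):
    c,D,K,E=grab(n); save(n+'.png',c,1.42); print(n,K.round(1).tolist(),E.round(3).tolist())
print(readout.get_obs())
E
```

```text
scene [[387.5, 0.0, 280.3], [0.0, 387.5, 202.7], [0.0, 0.0, 1.0]] [[-0.085, 0.758, -0.646, 1.289], [0.996, 0.061, -0.06, 0.044], [-0.007, -0.649, -0.761, 1.038], [0.0, 0.0, 0.0, 1.0]]
side [[475.3, 0.0, 279.9], [0.0, 475.3, 212.5], [0.0, 0.0, 1.0]] [[-0.963, -0.157, 0.218, 0.212], [-0.268, 0.565, -0.78, 0.981], [-0.001, -0.81, -0.586, 0.813], [0.0, 0.0, 0.0, 1.0]]
{'time_s': 0.1, 'q': array([ 9.41650492e-01,  1.81486272e-01,  1.60793096e+00, -3.51406340e-05,
        1.35381611e+00, -2.06325796e-01]), 'dq': array([-8.40448304e-06, -1.07980367e-03, -3.57912840e-03,  1.04112579e-03,
       -1.30660639e-04,  8.87483029e-04]), 'joint_efforts': array([-4.05963237e-04, -4.45879161e+01, -3.52239990e+01, -2.81006060e-04,
        4.09716638e-03, -1.39284066e-05]), 'eef_pos': array([0.23565688, 0.52395818, 0.24945216]), 'eef_rot': array([-3.17125939e-04,  2.09834952e-01,  9.77736478e-01, -7.56759916e-04]), 'wrist_force': array([-1.3427319 ,  0.15447936, -0.55463796]), 'torque': array([-0.01462481,  0.02912091,  0.03460862]), 'grasp_force': 0.0, 'opening': 1.0009168893035187}
```

View pics/scene.png

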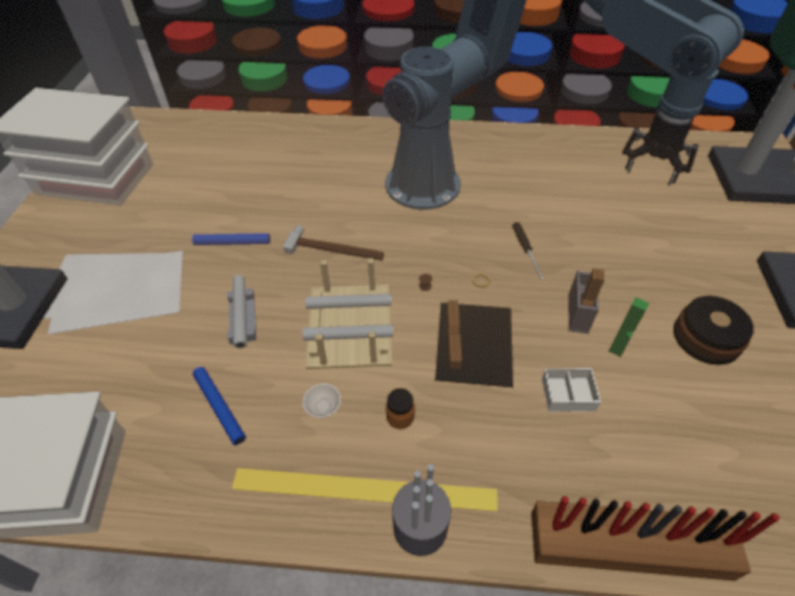

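View pics/side.png

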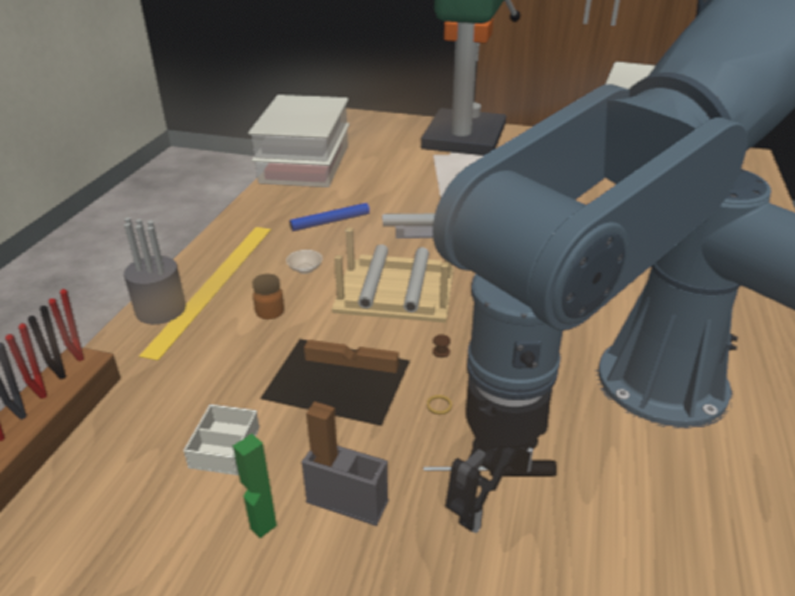

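The scene view shows these, in display pixels:
- Stick candidates: brown stick_a in the caddy (597,285), brown stick_b on the mat (455,333), and a green look-alike (630,327), which I leave.
- Mandrel candidates: the grey bar on the rest (238,310), which is the one to store. The grey bars in the rack at (348,300) and (348,332) are the lower layer. I leave the blue bars at (231,239) and (218,405).

Next I'll measure from both views and take a close crop.

```bash
python3 - <<'E'
from h import *
s=1.42
pts={'scene':dict(stickA_top=(597,273),stickB=(455,315),stickB_far=(456,358),mand=(239,300),lowA=(348,300),lowB=(348,332),post1=(323,263),post2=(371,261),post3=(318,338),post4=(373,336),matc1=(446,303),matc2=(511,308),matc3=(511,383),matc4=(438,379),caddy1=(585,275),bobbin=(425,277),ring=(481,281),jar=(400,395)),
'side':dict(stickA_top=(321,410),stickB=(325,348),lowA=(415,270),lowB=(373,275),matc1=(407,365),matc2=(380,421),matc3=(265,396),matc4=(303,342))}
for n in pts:
  for k,(u,v) in pts[n].items(): print(n,k,pix(n,u/s,v/s).round(3))
def rect(P,m):
    q=P[m][:,:2]; (c,wh,a)=cv2.minAreaRect((q*1000).astype(np.float32)); return np.round(c,1),np.round(wh,1),round(a,1),m.sum(),P[m][:,2].mean().round(4)
for n in('scene','side'):
    P,c=cloud(n); H=cv2.cvtColor(c,cv2.COLOR_RGB2HSV); z=P[...,2];x=P[...,0];y=P[...,1]
    b=(z<.008)&(z>-.01)&(c.max(-1)<60)&(x>.35)&(x<.75)&(y>0)&(y<.3); print('mat',rect(P,b))
    b=(z>.025)&(z<.04)&(x>.35)&(x<.75)&(y>0.02)&(y<.25); print('stickB top',rect(P,b))
    b=(z>.155)&(z<.19)&(y>.25)&(y<.45)&(x>.37)&(x<.6); print('stickA top',rect(P,b) if b.any() else 0)
    b=(z>.08)&(z<.1)&(y>.22)&(y<.5)&(x>.37)&(x<.65); print('caddy top',rect(P,b) if b.any() else 0)
c=load('scene')[0]; save('c1.png',c[180:270,150:460],2.55)
E
```

```text
scene stickA_top [0.482 0.39  0.175]
scene stickB [0.505 0.102 0.031]
scene stickB_far [0.622 0.107 0.029]
scene mand [ 0.515 -0.4    0.048]
scene lowA [ 0.498 -0.146  0.052]
scene lowB [ 0.585 -0.134  0.048]
scene post1 [ 0.436 -0.21   0.106]
scene post2 [ 0.422 -0.099  0.107]
scene post3 [ 0.646 -0.184  0.104]
scene post4 [ 0.633 -0.07   0.106]
scene matc1 [ 0.446  0.082 -0.   ]
scene matc2 [0.45  0.237 0.001]
scene matc3 [0.658 0.228 0.001]
scene matc4 [ 0.66   0.071 -0.001]
scene caddy1 [0.402 0.399 0.08 ]
scene bobbin [0.392 0.027 0.029]
scene ring [0.369 0.167 0.   ]
scene jar [ 0.745 -0.005  0.07 ]
side stickA_top [0.48  0.395 0.177]
side stickB [0.59  0.114 0.033]
side lowA [ 0.49  -0.15   0.052]
side lowB [ 0.569 -0.111  0.05 ]
side matc1 [0.444 0.083 0.   ]
side matc2 [0.451 0.23  0.   ]
side matc3 [0.659 0.228 0.001]
side matc4 [0.651 0.074 0.002]
mat (array([558.7, 149.5]), array([160.3, 212.1]), 88.2, np.int64(2114), np.float64(0.001))
stickB top (array([497. ,  85.8]), array([269.7,  65.5]), 17.8, np.int64(347), np.float64(0.0305))
stickA top (array([515.1, 409. ]), array([112. ,  35.2]), 27.4, np.int64(115), np.float64(0.1703))
caddy top (array([491.2, 401.6]), array([191.2,  73.6]), 21.6, np.int64(252), np.float64(0.0876))
mat (array([554.5, 154.4]), array([166. , 213.6]), 88.9, np.int64(2773), np.float64(0.0017))
stickB top (array([563.8,  71.8]), array([102.9, 370.2]), 90.0, np.int64(601), np.float64(0.0306))
stickA top (array([482.9, 395.1]), array([26.6, 31.8]), 84.1, np.int64(302), np.float64(0.1705))
caddy top (array([485.5, 419.8]), array([196.4,  76. ]), 22.1, np.int64(919), np.float64(0.0883))
```

View pics/c1.png

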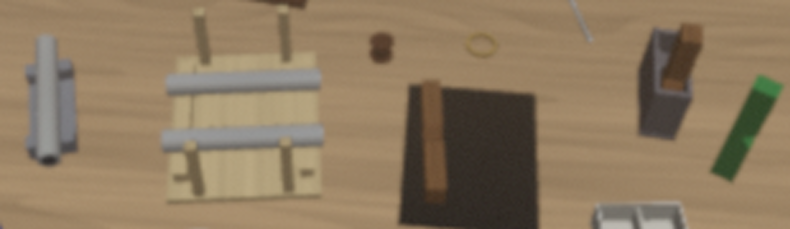

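Crop: brown stick_a at (684,55), standing in the far pocket of the grey caddy. The green one lies at (750,130) and is not wanted. Next I move above the caddy for a close wrist look.

```bash
python3 - <<'E'
from h import *
go([.44,.38,.34],np.pi/2)
print(vision.camera('wrist')['hand_eye'].round(3).tolist(), ctrl.tips_ahead)
E
```

```text
shift [-245.4  -47.6  -90.5] rot [-0.002 -0.001 -0.423]
[[-0.0, -0.957, -0.289, 0.075], [1.0, -0.0, 0.0, 0.001], [-0.0, -0.289, 0.957, -0.124], [0.0, 0.0, 0.0, 1.0]] 0.019
```

play_rows(xyz=[[-20, -5, -30], [-60, -10, -60], [-100, -20, -90], [-150, -30, -90], [-200, -40, -90], [-245, -48, -90], [-245, -48, -90], [-245, -48, -90], [-245, -48, -90], [-245, -48, -90]], rot=[[0, 0, -0.07], [0, 0, -0.14], [0, 0, -0.21], [0, 0, -0.28], [0, 0, -0.35], [0, 0, -0.423], [0, 0, -0.423], [0, 0, -0.423], [0, 0, -0.423], [0, 0, -0.423]], grip=[0.8, 0.8, 0.8, 0.8, 0.8, 0.8, 0.8, 0.8, 0.8, 0.8])

```text
time_s: 1.4
eef_pos: [0.4387, 0.3809, 0.3404]
eef_rot: [-0.0, -0.001, 1.0, 0.0]
wrist_force: [-0.0, 0.4, 0.8]
opening: 0.798
grasp_force: 0.0
```

```bash
python3 - <<'E'
from h import *
c,D,K,E=grab('wrist'); save('w1.png',c,1.42); print(K.tolist(),tool().round(3).tolist())
P,c=cloud('wrist');z=P[...,2];x=P[...,0];y=P[...,1]
cc=c.astype(int);brown=(cc[...,0]-cc[...,2]>20)
def rect(m):
    q=P[m][:,:2]; (a,wh,an)=cv2.minAreaRect((q*1000).astype(np.float32)); print(np.round(a,1),np.round(wh,1),round(an,1),m.sum(),np.median(z[m]).round(4))
rect((z>.168)&(z<.185)&(x>.44)&(x<.53)&(y>.34)&(y<.45))
rect((z>.084)&(z<.095)&(x>.35)&(x<.56)&(y>.33)&(y<.46)&~brown)
E
```

```text
[[325.19226210127806, 0.0, 281.4339025497196], [0.0, 325.19226210127806, 212.70911376404635], [0.0, 0.0, 1.0]] [[-1.0, -0.002, 0.0, 0.439], [-0.002, 1.0, 0.0, 0.381], [-0.0, 0.0, -1.0, 0.34], [0.0, 0.0, 0.0, 1.0]]
[481.6 394.5] [24.1 31.1] 82.6 818 0.1763
[477.  404.1] [172.2  78.6] 14.3 1775 0.0901
```

View pics/w1.png

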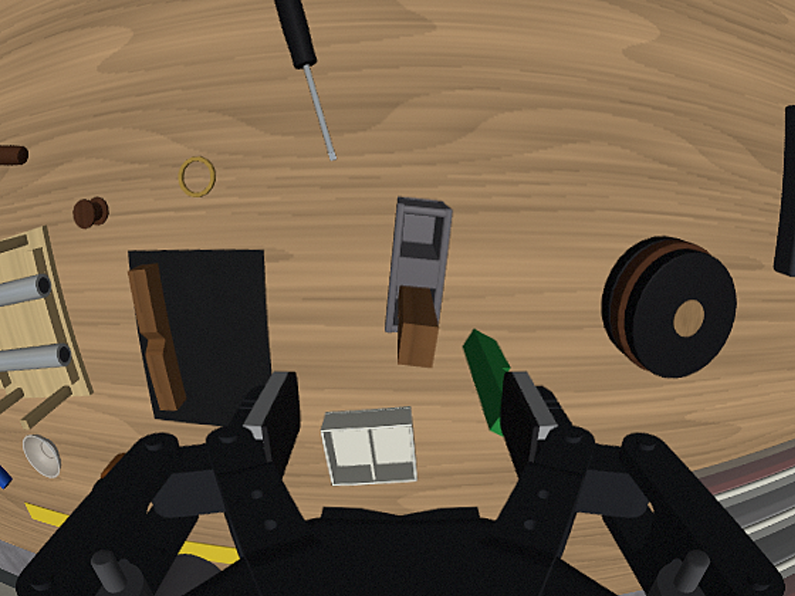

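```bash
cat >> h.py <<'E'
def goM(p,zd,yd):
    T=tool(); z=np.array(zd,float); z/=np.linalg.norm(z); y=np.array(yd,float); y-=z*(y@z); y/=np.linalg.norm(y)
    G=np.stack([np.cross(y,z),y,z],1); sh=T[:3,:3].T@(np.array(p)-T[:3,3])*1000
    print('shift',sh.round(1),'rot',R.from_matrix(T[:3,:3].T@G).as_rotvec().round(3))
def nail(th,a): # tool z: tilt th toward -X(yaw a)
    X=np.array([np.cos(a),np.sin(a),0]); return X,-np.sin(th)*X-np.array([0,0,np.cos(th)]),np.array([-X[1],X[0],0])
E
python3 - <<'E'
from h import *
X,z,y=nail(np.pi/4,-.129); g=np.array([.4816,.3945,.122])
goM(g-.11*z,z,y); print(g-.11*z)
E
```

```text
shift [-119.9    3.5  140.6] rot [-0.051  0.784  0.124]
[0.55873546 0.38449396 0.19978175]
```

play_rows(xyz=[[-30, 0, 10], [-60, 1, 20], [-90, 2, 40], [-120, 3, 60], [-120, 3, 90], [-120, 3.5, 120], [-120, 3.5, 140.6], [-119.9, 3.5, 140.6], [-119.9, 3.5, 140.6], [-119.9, 3.5, 140.6]], rot=[[-0.008, 0.13, 0.02], [-0.017, 0.26, 0.041], [-0.025, 0.39, 0.062], [-0.034, 0.52, 0.083], [-0.042, 0.65, 0.103], [-0.051, 0.784, 0.124], [-0.051, 0.784, 0.124], [-0.051, 0.784, 0.124], [-0.051, 0.784, 0.124], [-0.051, 0.784, 0.124]], grip=[0.8, 0.8, 0.8, 0.8, 0.8, 0.8, 0.8, 0.8, 0.8, 0.8])

```text
time_s: 2.7
eef_pos: [0.5601, 0.3845, 0.2033]
eef_rot: [-0.379, 0.059, 0.923, 0.026]
wrist_force: [0.4, -0.1, -0.4]
opening: 0.803
grasp_force: 0.0
```

```bash
python3 - <<'E'
from h import *
print(readout.get_obs()['q'].round(2))
X,z,y=nail(np.pi/4,-.129); g=np.array([.4816,.3945,.122])
goM(g-.008*z,z,y); print(tool().round(3).tolist())
E
```

```text
[ 0.3   0.91  0.82  0.35  2.12 -1.08]
shift [ -0.9  -0.3 105.5] rot [0.002 0.006 0.001]
[[-0.706, 0.129, -0.697, 0.56], [0.09, 0.992, 0.092, 0.384], [0.703, 0.002, -0.711, 0.203], [0.0, 0.0, 0.0, 1.0]]
```

play_rows(xyz=[[0, 0, 25], [0, 0, 50], [0, 0, 75], [0, 0, 102], [0, 0, 102], [0, 0, 102], [0, 0, 102], [0, 0, 102], [0, 0, 102], [0, 0, 102]], rot=[[0, 0, 0], [0, 0, 0], [0, 0, 0], [0, 0, 0], [0, 0, 0], [0, 0, 0], [0, 0, 0], [0, 0, 0], [0, 0, 0], [0, 0, 0]], grip=[0.8, 0.8, 0.8, 0.8, 0.8, 0.6, 0.4, 0.1, 0.1, 0.1])

```text
time_s: 3.95
eef_pos: [0.4889, 0.3928, 0.1286]
eef_rot: [-0.381, 0.06, 0.922, 0.025]
wrist_force: [1.5, -1.5, 6.1]
opening: 0.272
grasp_force: 59.3
```

```bash
python3 - <<'E'
from h import *
T=tool(); print(T[:3,3].round(4), readout.get_obs()['opening'],readout.get_obs()['grasp_force'])
X,z,y=nail(np.pi/4,-.129); g=np.array([.4816,.3945,.122])
print('stick in tool frame of centre at grip', (T[:3,:3].T@(g-T[:3,3])*1000).round(1))
print(T[:3,:3].T@[0,0,110])
# lift then lay pose
goM(T[:3,3]+[0,0,.11],T[:3,2],T[:3,1])
grab('side'); save('s2.png',load('side')[0][180:400,130:400],2.9)
E
```

```text
[0.4889 0.3928 0.1286] 0.2722383119127414 59.301897659897804
stick in tool frame of centre at grip [0.6 0.7 9.9]
[ 7.76661526e+01  3.68492001e-02 -7.78971590e+01]
shift [ 77.7   0.  -77.9] rot [ 0.  0. -0.]
```

View pics/s2.png

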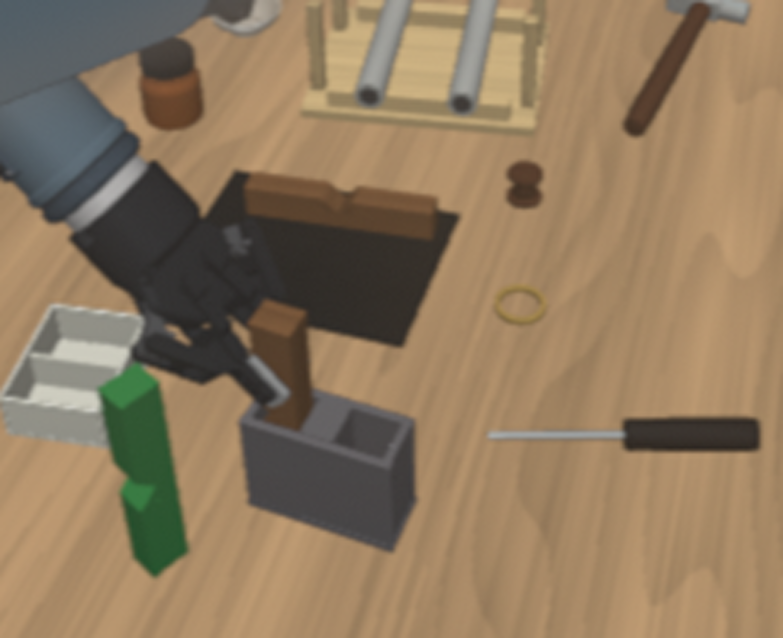

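The gripper holds stick_a with the fingertip at crop (275,390), just above the caddy rim. Lifting straight up.

play_rows(xyz=[[11, 0, -11], [22, 0, -22], [33, 0, -33], [44, 0, -44], [55, 0, -55], [66, 0, -66], [77, 0, -77], [85, 0, -85], [85, 0, -85], [85, 0, -85]], rot=[[0, 0, 0], [0, 0, 0], [0, 0, 0], [0, 0, 0], [0, 0, 0], [0, 0, 0], [0, 0, 0], [0, 0, 0], [0, 0, 0], [0, 0, 0]], grip=[0.1, 0.1, 0.1, 0.1, 0.1, 0.1, 0.1, 0.1, 0.1, 0.1])

```text
time_s: 5.25
eef_pos: [0.4879, 0.3929, 0.2472]
eef_rot: [-0.382, 0.06, 0.922, 0.025]
wrist_force: [-0.1, 1.1, -1.7]
opening: 0.27
grasp_force: 58.8
```

```bash
python3 - <<'E'
from h import *
print(tool()[:3,3], readout.get_obs()['q'].round(2))
a=-.025; X,_,y=nail(0,a); z=np.array([np.cos(np.pi/4)*X[0],np.cos(np.pi/4)*X[1],-np.sin(np.pi/4)])
mid=np.array([.556,.193,.0]); g=mid-X*.031
# grip centre is 10 mm ahead of TCP along tool z
for h in(.15,.0175,):
    p=g+[0,0,h]-.0099*z; print(p); goM(p,z,y)
E
```

```text
[0.48785122 0.39289688 0.24715842] [ 0.33  0.72  1.04  0.37  2.08 -1.05]
[0.51801152 0.19394991 0.15700036]
shift [-103.3 -193.3   24.4] rot [-1.00e-03 -1.57e+00 -1.17e-01]
[0.51801152 0.19394991 0.02450036]
shift [-197.1 -193.1  118. ] rot [-1.00e-03 -1.57e+00 -1.17e-01]
```

play_rows(xyz=[[-10, -19, 2], [-21, -39, 5], [-31, -58, 7], [-41, -77, 10], [-52, -97, 12], [-62, -116, 15], [-72, -135, 17], [-83, -155, 20], [-93, -174, 22], [-103.3, -193.3, 24.4]], rot=[[0, -0.157, -0.0117], [0, -0.314, -0.0234], [0, -0.471, -0.0351], [0, -0.628, -0.0468], [0, -0.785, -0.0585], [-0.001, -0.942, -0.0702], [-0.001, -1.099, -0.0819], [-0.001, -1.256, -0.0936], [-0.001, -1.413, -0.1053], [-0.001, -1.57, -0.117]], grip=[0.1, 0.1, 0.1, 0.1, 0.1, 0.1, 0.1, 0.1, 0.1, 0.1])

```text
time_s: 6.5
eef_pos: [0.518, 0.1952, 0.1608]
eef_rot: [0.354, 0.02, 0.935, -0.014]
wrist_force: [0.8, -2.6, 0.1]
opening: 0.269
grasp_force: 58.9
```

```bash
python3 - <<'E'
from h import *
T=tool();print(T.round(3).tolist())
grab('side'); save('s3.png',load('side')[0][180:340,130:400],2.9)
P,c=cloud('side'); s=1
E
```

```text
[[-0.748, 0.048, 0.662, 0.518], [0.029, 0.999, -0.04, 0.195], [-0.663, -0.011, -0.749, 0.161], [0.0, 0.0, 0.0, 1.0]]
```

View pics/s3.png

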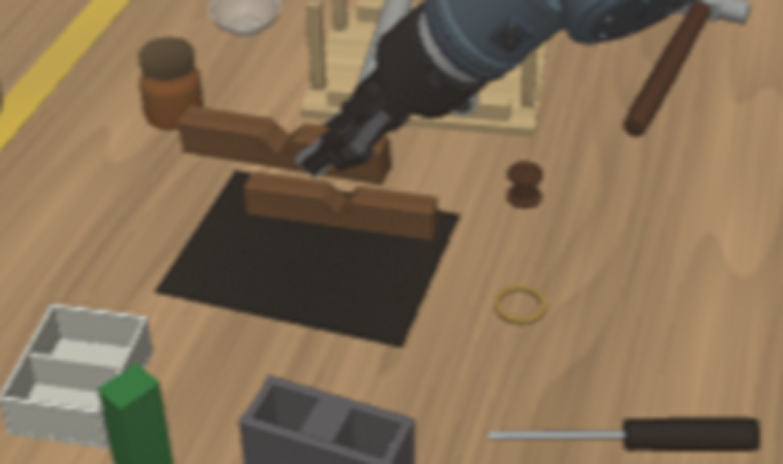

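Stick_a is held notch-up and nearly level, at about (180–390, 110–180) in the crop, over the mat. Lowering to just above it.

play_rows(xyz=[[0, 0, 0], [10, 0, 10], [25, 0, 25], [40, 0, 40], [55, 0, 55], [70, 0, 70], [82, 0, 82], [86, 0, 86], [86, 0, 86], [86, 0, 86]], rot=[[0, 0, 0], [0, 0, 0], [0, 0, 0], [0, 0, 0], [0, 0, 0], [0, 0, 0], [0, 0, 0], [0, 0, 0], [0, 0, 0], [0, 0, 0]], grip=[0.1, 0.1, 0.1, 0.1, 0.1, 0.1, 0.1, 0.1, 0.1, 0.1])

```text
time_s: 7.8
eef_pos: [0.5196, 0.1943, 0.0704]
eef_rot: [0.331, 0.02, 0.943, -0.009]
wrist_force: [0.4, -0.7, -1.2]
opening: 0.274
grasp_force: 58.8
```

```bash
python3 - <<'E'
from h import *
T=tool();print(T.round(3).tolist(), np.degrees(np.arccos(-T[2,2])))
grab('side'); P,c=cloud('side')
z=P[...,2];x=P[...,0];y=P[...,1]
# stick A top surface slope along x
m=(y>.178)&(y<.208)&(x>.46)&(x<.66)&(z>.02)&(z<.09)&((c[...,0].astype(int)-c[...,2])>15)
for a in np.arange(.46,.66,.02):
    k=m&(x>a)&(x<a+.02)
    if k.sum(): print(a.round(2),k.sum(),np.percentile(z[k],[5,90]).round(4),np.percentile(y[k],[5,95]).round(3))
E
```

```text
[[-0.78, 0.043, 0.624, 0.52], [0.031, 0.999, -0.03, 0.194], [-0.625, -0.004, -0.781, 0.07], [0.0, 0.0, 0.0, 1.0]] 38.66405940671959
0.46 57 [0.0574 0.0833] [0.188 0.208]
0.48 5 [0.0548 0.0839] [0.203 0.208]
0.5 7 [0.0469 0.0831] [0.183 0.208]
0.52 55 [0.0658 0.0793] [0.183 0.208]
0.54 83 [0.0476 0.0756] [0.186 0.208]
0.56 133 [0.0457 0.0715] [0.184 0.207]
0.58 119 [0.0432 0.0717] [0.185 0.206]
0.6 121 [0.0405 0.0696] [0.183 0.205]
0.62 115 [0.0376 0.0673] [0.182 0.205]
0.64 13 [0.0459 0.0643] [0.181 0.201]
```

```bash
python3 - <<'E'
from h import *
o=readout.get_obs(); print(o['q'].round(3),o['dq'].round(3))
a=-.025; X,_,y=nail(0,a); z=np.array([np.cos(np.pi/4)*X[0],np.cos(np.pi/4)*X[1],-np.sin(np.pi/4)])
goM([.518,.194,.0245],z,y)
E
```

```text
[ 0.242  0.203  2.2   -1.137  0.199 -0.219] [ 0.002  0.001  0.003 -0.002 -0.001  0.003]
shift [29.9 -0.1 34.9] rot [-0.015 -0.111 -0.011]
```

The arm hit joint 4's limit near the wrist singularity. I'll use less tilt and align the yaw more radially, then let the stick pivot flat in the grip as it touches down.

```bash
python3 - <<'E'
from h import *
a=.10; X,_,y=nail(0,a); t=np.radians(32); z=np.r_[np.sin(t)*X[:2],-np.cos(t)]
g=np.array([.560,.193,0])-.031*X
for h in(.085,.055): p=g+[0,0,h]-.0099*z; print(p); goM(p,z,y)
E
```

```text
[0.52393488 0.18938142 0.09339568]
shift [-17.9  -4.8 -15.1] rot [-0.086  0.116 -0.114]
[0.52393488 0.18938142 0.06339568]
shift [ 0.8 -4.7  8.3] rot [-0.086  0.116 -0.114]
```

play_rows(xyz=[[-9, -2, -8], [-18, -5, -15], [-18, -5, -15], [-18, -5, -15], [-18, -5, -15], [-18, -5, -15], [-18, -5, -15], [-18, -5, -15], [-18, -5, -15], [-18, -5, -15]], rot=[[-0.02, 0.03, -0.03], [-0.043, 0.058, -0.057], [-0.086, 0.116, -0.114], [-0.086, 0.116, -0.114], [-0.086, 0.116, -0.114], [-0.086, 0.116, -0.114], [-0.086, 0.116, -0.114], [-0.086, 0.116, -0.114], [-0.086, 0.116, -0.114], [-0.086, 0.116, -0.114]], grip=[0.1, 0.1, 0.1, 0.1, 0.1, 0.1, 0.1, 0.1, 0.1, 0.1])

```text
time_s: 9.1
eef_pos: [0.5238, 0.1892, 0.0928]
eef_rot: [0.275, -0.048, 0.96, 0.014]
wrist_force: [0.1, -0.0, -1.3]
opening: 0.268
grasp_force: 58.9
```

```bash
python3 - <<'E'
from h import *
T=tool();print(T.round(3).tolist(), readout.get_obs()['q'].round(3))
a=.10; X,_,y=nail(0,a); t=np.radians(32); z=np.r_[np.sin(t)*X[:2],-np.cos(t)]
g=np.array([.560,.193,0])-.031*X
for h in(.085,.045,.017): p=g+[0,0,h]-.0099*z; print(p); goM(p,z,y)
E
```

```text
[[-0.844, -0.099, 0.526, 0.524], [-0.084, 0.995, 0.052, 0.189], [-0.529, -0.0, -0.849, 0.093], [0.0, 0.0, 0.0, 1.0]] [ 0.148  0.123  2.16  -0.086  0.303 -1.448]
[0.52393488 0.18938142 0.09339568]
shift [-0.4  0.2 -0.4] rot [-0.    -0.001 -0.   ]
[0.52393488 0.18938142 0.05339568]
shift [20.7  0.2 33.6] rot [-0.    -0.001 -0.   ]
[0.52393488 0.18938142 0.02539568]
shift [35.5  0.2 57.3] rot [-0.    -0.001 -0.   ]
```

play_rows(xyz=[[5, 0, 8], [10, 0, 17], [16, 0, 25], [20, 0, 33], [22.5, 0, 36.5], [25, 0, 40.5], [27, 0, 44], [29, 0, 47], [29, 0, 47], [29, 0, 47]], rot=[[0, 0, 0], [0, 0, 0], [0, 0, 0], [0, 0, 0], [0, 0, 0], [0, 0, 0], [0, 0, 0], [0, 0, 0], [0, 0, 0], [0, 0, 0]], grip=[0.1, 0.1, 0.1, 0.1, 0.1, 0.1, 0.1, 0.1, 0.1, 0.1])

```text
time_s: 10.35
eef_pos: [0.5253, 0.1894, 0.0387]
eef_rot: [0.276, -0.048, 0.96, 0.014]
wrist_force: [0.1, 0.5, 3.7]
opening: 0.271
grasp_force: 58.6
```

```bash
python3 - <<'E'
from h import *
o=readout.get_obs(); print(o['q'].round(3), o['wrist_force'],o['torque'])
a=.10; X,_,y=nail(0,a); t=np.radians(32); z=np.r_[np.sin(t)*X[:2],-np.cos(t)]
g=np.array([.560,.193,0])-.031*X
p=g+[0,0,.017]-.0099*z; goM(p,z,y)
grab('side'); P,c=cloud('side')
z=P[...,2];x=P[...,0];y=P[...,1]
m=(y>.16)&(y<.225)&(x>.46)&(x<.68)&(z>.012)&(z<.07)&((c[...,0].astype(int)-c[...,2])>15)
for a in np.arange(.46,.66,.03):
    k=m&(x>a)&(x<a+.03)
    if k.sum()>8: print(a.round(2),k.sum(),np.percentile(z[k],[5,90]).round(4),np.percentile(y[k],[5,95]).round(3))
E
```

```text
[ 0.147  0.263  2.16  -0.159  0.16  -1.373] [0.12581995 0.53370604 3.6729532 ] [ 0.25737419 -0.50637448  0.14000549]
shift [ 8.2  0.1 10.6] rot [-0.     0.002 -0.   ]
0.46 99 [0.023  0.0526] [0.177 0.2  ]
0.49 45 [0.0199 0.0374] [0.198 0.203]
0.52 105 [0.0179 0.0505] [0.174 0.21 ]
0.55 170 [0.0145 0.0398] [0.186 0.209]
0.58 169 [0.0153 0.0394] [0.19  0.212]
0.61 150 [0.0143 0.0356] [0.191 0.215]
0.64 38 [0.0178 0.0328] [0.192 0.216]
```

play_rows(xyz=[[2, 0, 3], [4, 0, 6], [5.5, 0, 8], [6.5, 0, 10], [6.5, 0, 10], [6.5, 0, 10], [6.5, 0, 10], [6.5, 0, 10], [6.5, 0, 10], [6.5, 0, 10]], rot=[[0, 0, 0], [0, 0, 0], [0, 0, 0], [0, 0, 0], [0, 0, 0], [0, 0, 0], [0, 0, 0], [0, 0, 0], [0, 0, 0], [0, 0, 0]], grip=[0.1, 0.1, 0.1, 0.1, 0.1, 0.1, 0.3, 0.4, 0.5, 0.5])

```text
time_s: 11.65
eef_pos: [0.5239, 0.189, 0.0257]
eef_rot: [0.275, -0.048, 0.96, 0.014]
wrist_force: [-0.7, -0.2, -0.0]
opening: 0.5
grasp_force: 0.0
```

```bash
python3 - <<'E'
from h import *
T=tool(); print(T[:3,3]); 
goM([.45,.15,.33],[0,0,-1],[0,1,0]); print(readout.get_obs()['wrist_force'])
E
```

```text
[0.52385611 0.1890413  0.02569802]
shift [ -95.3  -31.6 -299.2] rot [0.028 0.557 0.097]
[-0.73974377 -0.20393465 -0.033659  ]
```

play_rows(xyz=[[0, 0, -25], [0, 0, -60], [-20, -20, -110], [-40, -60, -160], [-60, -100, -210], [-80, -115, -260], [-95, -115, -299], [-95, -115, -299], [-95, -115, -299], [-95, -115, -299]], rot=[[0, 0, 0], [0, 0, 0], [0.005, 0.11, 0.02], [0.011, 0.22, 0.04], [0.017, 0.33, 0.06], [0.022, 0.45, 0.08], [0.028, 0.557, 0.097], [0.028, 0.557, 0.097], [0.028, 0.557, 0.097], [0.028, 0.557, 0.097]], grip=[0.5, 0.6, 0.6, 0.6, 0.6, 0.6, 0.6, 0.6, 0.6, 0.6])

```text
time_s: 12.9
eef_pos: [0.4571, 0.0673, 0.328]
eef_rot: [-0.001, -0.0, 1.0, 0.0]
wrist_force: [0.2, -0.7, -0.3]
opening: 0.6
grasp_force: 0.0
```

```bash
python3 - <<'E'
from h import *
print(tool().round(3).tolist())
grab('wrist');c=load('wrist')[0]; save('w2.png',c,1.42)
P,c=cloud('wrist');z=P[...,2];x=P[...,0];y=P[...,1]
cc=c.astype(int)
def rect(n,m):
    m=cv2.morphologyEx(m.astype(np.uint8),cv2.MORPH_OPEN,np.ones((3,3)))>0
    if not m.any(): print(n,0); return
    q=P[m][:,:2]; (a,wh,an)=cv2.minAreaRect((q*1000).astype(np.float32)); print(n,np.round(a,1),np.round(wh,1),round(an,1),m.sum(),np.median(z[m]).round(4))
s=(z>.026)&(z<.042)&(x>.44)&(x<.68)
rect('A',s&(y>.155)&(y<.25)); rect('B',s&(y>.08)&(y<.145))
np.savez('pics/wr2.npz',P=P,c=c)
for i,(a,b) in enumerate([((.41,.46),(-.24,-.17)),((.40,.45),(-.13,-.07)),((.62,.68),(-.22,-.15)),((.61,.66),(-.10,-.04))]):
    rect('post%d'%i,(z>.1)&(z<.118)&(x>a[0])&(x<a[1])&(y>b[0])&(y<b[1]))
E
```

```text
[[-1.0, -0.0, -0.002, 0.457], [-0.0, 1.0, 0.0, 0.067], [0.002, 0.0, -1.0, 0.328], [0.0, 0.0, 0.0, 1.0]]
A [548.  193.1] [146.9  24.8] 6.1 1306 0.0323
B [543.3 103.4] [170.7  24.2] 3.4 1812 0.0323
post0 [ 432.6 -206.8] [14.5 13.8] 3.3 128 0.1095
post1 [418.4 -98.2] [13.4 14.1] 6.2 158 0.1099
post2 [ 638.4 -180.4] [13.4 10.4] 88.7 67 0.1084
post3 0
```

View pics/w2.png

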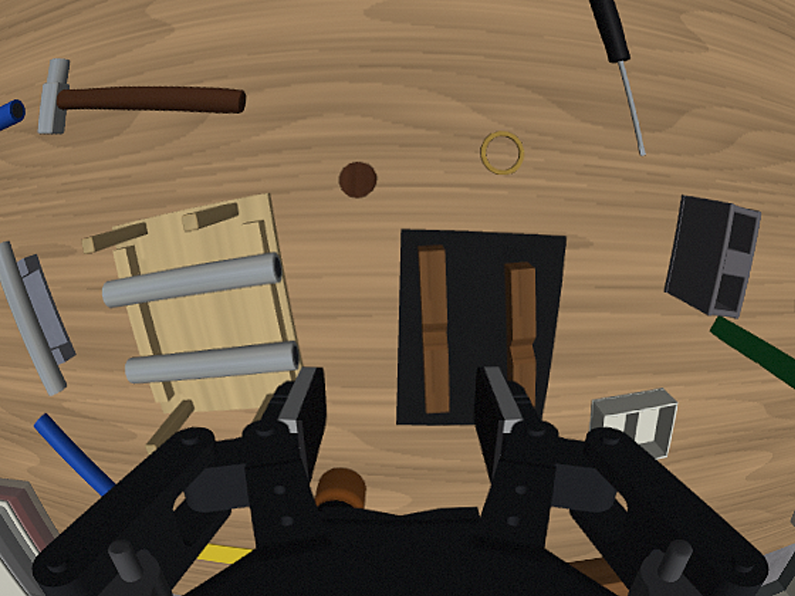

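Both sticks lie notch-up on the mat: stick_b at (435,330), stick_a at (522,340), each with its top at z = 0.032. The rack is at (200,300). Its posts give a centre of (0.530, -0.139) and a yaw of 0.13. Next is stick_b.

```bash
python3 - <<'E'
from h import *
for h in(.1,.024): go([.5433,.1034,h],np.pi/2+.059)
E
```

```text
shift [-86.7  36.  228. ] rot [ 0.    -0.002 -0.059]
shift [-86.8  36.  304. ] rot [ 0.    -0.002 -0.059]
```

play_rows(xyz=[[-30, 12, 50], [-60, 24, 100], [-87, 36, 150], [-87, 36, 200], [-87, 36, 240], [-87, 36, 275], [-87, 36, 295], [-87, 36, 304], [-87, 36, 304], [-87, 36, 304]], rot=[[0, 0, -0.02], [0, 0, -0.04], [0, -0.002, -0.059], [0, -0.002, -0.059], [0, -0.002, -0.059], [0, -0.002, -0.059], [0, -0.002, -0.059], [0, -0.002, -0.059], [0, -0.002, -0.059], [0, -0.002, -0.059]], grip=[0.6, 0.6, 0.6, 0.6, 0.6, 0.6, 0.6, 0.6, 0.6, 0.6])

```text
time_s: 14.2
eef_pos: [0.5459, 0.1029, 0.0267]
eef_rot: [0.002, -0.029, 1.0, -0.0]
wrist_force: [-0.7, -0.0, 0.1]
opening: 0.598
grasp_force: 0.0
```

play_rows(xyz=[[0, 0, 0], [0, 0, 0], [0, 0, 0], [0, 0, 0], [0, 0, 0], [0, 0, -10], [0, 0, -40], [0, 0, -80], [0, 0, -130], [0, 0, -140]], rot=[[0, 0, 0], [0, 0, 0], [0, 0, 0], [0, 0, 0], [0, 0, 0], [0, 0, 0], [0, 0, 0], [0, 0, 0], [0, 0, 0], [0, 0, 0]], grip=[0.4, 0.1, 0.1, 0.1, 0.1, 0.1, 0.1, 0.1, 0.1, 0.1])

```text
time_s: 15.45
eef_pos: [0.5471, 0.1029, 0.1702]
eef_rot: [0.005, -0.029, 1.0, -0.0]
wrist_force: [-0.2, -0.2, -0.6]
opening: 0.262
grasp_force: 59.4
```

```bash
python3 - <<'E'
from h import *
print(tool()[:3,3].round(4))
for h in(.20,.083,.071): go([.5367,-.1934,h],np.pi/2+.130)
grab('wrist'); P,c=cloud('wrist');z=P[...,2];x=P[...,0];y=P[...,1]
def rect(n,m):
    m=cv2.morphologyEx(m.astype(np.uint8),cv2.MORPH_OPEN,np.ones((3,3)))>0
    if not m.any(): print(n,0); return
    q=P[m][:,:2]; (a,wh,an)=cv2.minAreaRect((q*1000).astype(np.float32)); print(n,np.round(a,1),np.round(wh,1),round(an,1),m.sum(),np.median(z[m]).round(4))
rect('held',(z>.15)&(z<.185)&(x>.4)&(x<.66)&(y>.08)&(y<.13)&(c[...,0].astype(int)-c[...,2]>25))
E
```

```text
[0.5471 0.1029 0.1702]
shift [  27.5 -295.3  -29.8] rot [-0.001  0.009 -0.071]
shift [  28.6 -295.1   87.2] rot [-0.001  0.009 -0.071]
shift [  28.7 -295.1   99.2] rot [-0.001  0.009 -0.071]
held [522.3 103.1] [124.2  24.4] 3.3 16523 0.1753
```

play_rows(xyz=[[0, -30, -15], [5, -80, -30], [10, -130, -30], [15, -180, -30], [20, -230, -30], [25, -275, -30], [25, -295, -30], [25, -295, -30], [25, -295, -30], [25, -295, -30]], rot=[[0, 0.003, -0.02], [0, 0.006, -0.04], [0, 0.009, -0.06], [-0.001, 0.009, -0.071], [-0.001, 0.009, -0.071], [-0.001, 0.009, -0.071], [-0.001, 0.009, -0.071], [-0.001, 0.009, -0.071], [-0.001, 0.009, -0.071], [-0.001, 0.009, -0.071]], grip=[0.1, 0.1, 0.1, 0.1, 0.1, 0.1, 0.1, 0.1, 0.1, 0.1])

```text
time_s: 16.75
eef_pos: [0.5372, -0.1915, 0.1956]
eef_rot: [-0.004, -0.066, 0.998, 0.0]
wrist_force: [0.5, 0.2, -1.1]
opening: 0.268
grasp_force: 59.4
```

```bash
cat > rk.py <<'E'
from h import *
def rect(n,m,P):
    m=cv2.morphologyEx(m.astype(np.uint8),cv2.MORPH_OPEN,np.ones((3,3)))>0
    if not m.any(): print(n,0); return
    q=P[m][:,:2]; (a,wh,an)=cv2.minAreaRect((q*1000).astype(np.float32)); print(n,np.round(a,1),np.round(wh,1),round(an,1),m.sum(),np.median(P[m][:,2]).round(4))
def look():
    grab('wrist'); P,c=cloud('wrist');z=P[...,2];x=P[...,0];y=P[...,1]
    print('TCP',tool()[:3,3].round(4))
    for i,(a,b) in enumerate([((.41,.46),(-.24,-.17)),((.40,.45),(-.13,-.07)),((.62,.68),(-.22,-.15)),((.61,.66),(-.10,-.04))]):
        rect('post%d'%i,(z>.1)&(z<.118)&(x>a[0])&(x<a[1])&(y>b[0])&(y<b[1]),P)
    C=np.array([.5296,-.1389]);a=.13; d=P[...,:2]-C; rx=d[...,0]*np.cos(a)+d[...,1]*np.sin(a); ry=-d[...,0]*np.sin(a)+d[...,1]*np.cos(a)
    for nm,s in(('lowA',-1),('lowB',1)):
        for y0 in(-85,-25,25,85):
            k=(abs(rx-s*.045)<.03)&(abs(ry-y0/1000)<.008)&(z>.044)&(z<.056)
            if k.sum()>10: print(nm,y0,k.sum(),'top rx',rx[k].mean().round(4),'zmax',np.percentile(z[k],95).round(4))
    return P,c,rx,ry
E
python3 - <<'E'
from rk import *
P,c,rx,ry=look(); z=P[...,2]
k=(z>.18)&(z<.225)&(abs(ry+.055)<.02)&(abs(rx)<.1)&(c[...,0].astype(int)-c[...,2]>25)
print('held rx',np.nanmin(rx[k]),np.percentile(ry[k&(rx<-.06)],[1,50,99]).round(4),np.percentile(ry[k&(rx>-.04)&(rx<-.02)],[1,50,99]).round(4),np.median(z[k]))
go([.5392,-.1931,.08],np.pi/2+.13)
E
```

```text
TCP [ 0.5373 -0.1916  0.1958]
post0 [ 433.4 -208.1] [14.  14.1] 8.0 485 0.1102
post1 [419.2 -99.5] [14.2 14.5] 5.6 448 0.1099
post2 0
post3 [630.  -74.9] [8.3 3.9] 20.3 28 0.1103
lowA -85 502 top rx -0.0453 zmax 0.0519
lowA -25 246 top rx -0.0454 zmax 0.0519
lowA 25 519 top rx -0.0452 zmax 0.052
lowA 85 421 top rx -0.0454 zmax 0.052
lowB -85 325 top rx 0.0408 zmax 0.052
lowB -25 127 top rx 0.0394 zmax 0.052
lowB 25 406 top rx 0.0431 zmax 0.0518
lowB 85 350 top rx 0.0428 zmax 0.0518
held rx -0.08594771130032966 [-0.0632 -0.0517 -0.0398] [-0.0632 -0.0516 -0.0397] 0.20142044383523816
shift [ -2.5  -1.8 115.8] rot [ 0.001 -0.007  0.001]
```

Measured against the posts, the held stick needs about -4 mm in rack y. Its x is already right to 1 mm. Lowering.

play_rows(xyz=[[-1, -4, 15], [-1, -4, 35], [-1, -4, 55], [-1, -4, 75], [-1, -4, 90], [-1, -4, 102], [-1, -4, 110], [-1, -4, 116], [-1, -4, 118], [-1, -4, 118]], rot=[[0, -0.007, 0], [0, -0.007, 0], [0, -0.007, 0], [0, -0.007, 0], [0, -0.007, 0], [0, -0.007, 0], [0, -0.007, 0], [0, -0.007, 0], [0, -0.007, 0], [0, -0.007, 0]], grip=[0.1, 0.1, 0.1, 0.1, 0.1, 0.1, 0.1, 0.1, 0.1, 0.1])

```text
time_s: 18.05
eef_pos: [0.538, -0.197, 0.0781]
eef_rot: [0.0, -0.065, 0.998, 0.0]
wrist_force: [0.2, 0.9, -0.8]
opening: 0.261
grasp_force: 59.4
```

play_rows(xyz=[[0, 0, 0], [0, 0, 1], [0, 0, 1], [0, 0, 1], [0, 0, 1], [0, 0, 1], [0, 0, -5], [0, 0, -25], [0, 0, -60], [0, 0, -100]], rot=[[0, 0, 0], [0, 0, 0], [0, 0, 0], [0, 0, 0], [0, 0, 0], [0, 0, 0], [0, 0, 0], [0, 0, 0], [0, 0, 0], [0, 0, 0]], grip=[0.1, 0.1, 0.1, 0.3, 0.4, 0.5, 0.5, 0.5, 0.5, 0.5])

```text
time_s: 19.3
eef_pos: [0.5375, -0.1967, 0.1788]
eef_rot: [-0.0, -0.065, 0.998, 0.001]
wrist_force: [-0.6, -0.7, -0.3]
opening: 0.501
grasp_force: 0.0
```

```bash
cat >> rk.py <<'E'
def stick(P,c,rx,ry,y0,n):
    z=P[...,2]; k=(z>.074)&(z<.09)&(abs(ry-y0)<.03)&(abs(rx)<.105)&(c[...,0].astype(int)-c[...,2]>25)
    k=cv2.morphologyEx(k.astype(np.uint8),cv2.MORPH_OPEN,np.ones((3,3)))>0
    if k.sum()<50: print(n,k.sum()); return
    q=np.stack([rx[k],ry[k]],1)*1000; print(n,[np.round(t,1) for t in cv2.minAreaRect(q.astype(np.float32))],np.median(z[k]).round(4),'rx',np.percentile(q[:,0],[1,99]).round(1))
E
python3 - <<'E'
from rk import *
P,c,rx,ry=look(); stick(P,c,rx,ry,-.055,'B')
go([.5595,.1943,.30],np.pi/2+.106);go([.5595,.1943,.026],np.pi/2+.106)
E
```

```text
TCP [ 0.5404 -0.1984  0.1853]
post0 [ 433.5 -207.8] [13.6 13.5] 7.6 539 0.1102
post1 [419.3 -99.5] [13.8 14.7] 6.7 503 0.1098
post2 [ 637.9 -181.6] [ 9.5 13.5] 10.7 263 0.1088
post3 0
lowA -85 637 top rx -0.0454 zmax 0.0518
lowA -25 636 top rx -0.0452 zmax 0.0518
lowA 25 571 top rx -0.0451 zmax 0.0518
lowA 85 457 top rx -0.0452 zmax 0.0519
lowB -85 484 top rx 0.0424 zmax 0.0519
lowB -25 466 top rx 0.0423 zmax 0.052
lowB 25 450 top rx 0.0425 zmax 0.052
lowB 85 368 top rx 0.0428 zmax 0.0519
B [array([  7.1, -56.8]), array([ 24.6, 185.9]), np.float64(89.9)] 0.0815 rx [-85.1  98.5]
shift [ -70.5  386.4 -116. ] rot [-0.005  0.007  0.024]
shift [-68.7 387.7 158. ] rot [-0.005  0.007  0.024]
```

play_rows(xyz=[[0, 30, -20], [-10, 80, -40], [-22, 135, -40], [-34, 190, -40], [-46, 250, -30], [-58, 310, 0], [-72, 360, 40], [-72, 385, 70], [-72, 385, 80], [-72, 385, 80]], rot=[[0, 0, 0.004], [0, 0, 0.01], [0, 0, 0.016], [0, 0, 0.024], [0, 0, 0.024], [0, 0, 0.024], [0, 0, 0.024], [0, 0, 0.024], [0, 0, 0.024], [0, 0, 0.024]], grip=[0.5, 0.5, 0.5, 0.5, 0.5, 0.5, 0.5, 0.5, 0.5, 0.5])

```text
time_s: 20.6
eef_pos: [0.5593, 0.1937, 0.0979]
eef_rot: [-0.0, -0.053, 0.999, 0.0]
wrist_force: [-0.3, -0.0, 0.3]
opening: 0.497
grasp_force: 0.0
```

```bash
python3 - <<'E'
from rk import *
grab('wrist'); P,c=cloud('wrist');z=P[...,2];x=P[...,0];y=P[...,1]
rect('A',(z>.026)&(z<.042)&(x>.44)&(x<.68)&(y>.155)&(y<.25)&(c[...,0].astype(int)-c[...,2]>20),P)
print(tool().round(4).tolist());go([.5595,.1943,.026],np.pi/2+.106)
E
```

```text
A [560.6 194.5] [171.   24.3] 5.6 8456 0.0324
[[-0.9945, -0.1047, 0.0011, 0.5602], [-0.1047, 0.9945, 0.0006, 0.1933], [-0.0012, 0.0005, -1.0, 0.099], [0.0, 0.0, 0.0, 1.0]]
shift [ 0.7  1.  73. ] rot [ 0.     0.001 -0.001]
```

play_rows(xyz=[[0, 1, 25], [0, 1, 50], [0, 1, 65], [0, 1, 73], [0, 1, 73], [0, 1, 73], [0, 1, 73], [0, 1, 73], [0, 1, 73], [0, 1, 73]], rot=[[0, 0, 0], [0, 0, 0], [0, 0, 0], [0, 0, 0], [0, 0, 0], [0, 0, 0], [0, 0, 0], [0, 0, 0], [0, 0, 0], [0, 0, 0]], grip=[0.5, 0.5, 0.5, 0.5, 0.5, 0.3, 0.1, 0.1, 0.1, 0.1])

```text
time_s: 21.9
eef_pos: [0.5604, 0.1954, 0.0264]
eef_rot: [0.001, -0.053, 0.999, 0.0]
wrist_force: [-0.5, -0.8, 6.0]
opening: 0.264
grasp_force: 61.1
```

```bash
python3 - <<'E'
from h import *
C=np.array([.530,-.1395]);Y=np.array([-.1296,.9916])
p=C+.055*Y; print(p,tool()[:3,3].round(4))
go([*p,.20],np.pi/2+.13)
E
```

```text
[ 0.522872 -0.084962] [0.5604 0.1954 0.0264]
shift [  66.5 -274.7 -174. ] rot [ 0.001  0.002 -0.024]
```

play_rows(xyz=[[0, 0, -25], [0, 0, -70], [0, 0, -120], [15, -50, -160], [30, -110, -174], [45, -170, -174], [60, -225, -174], [66.5, -265, -174], [66.5, -275, -174], [66.5, -275, -174]], rot=[[0, 0, 0], [0, 0, 0], [0, 0, 0], [0, 0, -0.01], [0, 0, -0.024], [0, 0, -0.024], [0, 0, -0.024], [0, 0, -0.024], [0, 0, -0.024], [0, 0, -0.024]], grip=[0.1, 0.1, 0.1, 0.1, 0.1, 0.1, 0.1, 0.1, 0.1, 0.1])

```text
time_s: 23.15
eef_pos: [0.5222, -0.0854, 0.1988]
eef_rot: [-0.0, -0.064, 0.998, 0.001]
wrist_force: [-0.0, -0.1, -0.6]
opening: 0.264
grasp_force: 60.3
```

```bash
python3 - <<'E'
from rk import *
P,c,rx,ry=look(); z=P[...,2]
k=(z>.18)&(z<.225)&(abs(ry-.055)<.02)&(abs(rx)<.1)&(c[...,0].astype(int)-c[...,2]>25)
print('held rx',np.percentile(rx[k],[.2,99]),np.percentile(ry[k&(rx<-.06)],[1,50,99]).round(4),np.percentile(ry[k&(rx>-.04)&(rx<-.02)],[1,50,99]).round(4),np.median(z[k&(rx<-.06)]),np.median(z[k&(rx>-.04)&(rx<-.02)]))
stick(P,c,rx,ry,-.055,'B')
go([.522872,-.084962,.08],np.pi/2+.13)
E
```

```text
TCP [ 0.5222 -0.0846  0.1988]
post0 [ 433.1 -207.4] [14.4 14.5] 9.1 425 0.1099
post1 [419. -99.] [14.4 13. ] 7.5 450 0.1102
post2 0
post3 0
lowA -85 192 top rx -0.0454 zmax 0.0519
lowA -25 510 top rx -0.0453 zmax 0.0521
lowA 25 387 top rx -0.0452 zmax 0.0518
lowA 85 316 top rx -0.0454 zmax 0.0519
lowB -85 159 top rx 0.043 zmax 0.0519
lowB -25 395 top rx 0.0428 zmax 0.0518
lowB 25 246 top rx 0.0407 zmax 0.052
lowB 85 186 top rx 0.0404 zmax 0.0519
held rx [-0.08558117  0.03244524] [0.0442 0.0557 0.0676] [0.0441 0.056  0.0676] 0.2049633586720429 0.20486988660200003
B [array([-10.5, -56.4]), array([ 25.5, 188.9]), np.float64(89.9)] 0.0813 rx [-99.5  80. ]
shift [ -0.6  -0.7 118.8] rot [ 0.002 -0.    -0.   ]
```

play_rows(xyz=[[0, -1, 20], [0, -1, 40], [0, -1, 60], [0, -1, 80], [0, -1, 97], [0, -1, 109], [0, -1, 116], [0, -1, 120], [0, -1, 121], [0, -1, 121]], rot=[[0, 0, 0], [0, 0, 0], [0, 0, 0], [0, 0, 0], [0, 0, 0], [0, 0, 0], [0, 0, 0], [0, 0, 0], [0, 0, 0], [0, 0, 0]], grip=[0.1, 0.1, 0.1, 0.1, 0.1, 0.1, 0.1, 0.1, 0.1, 0.1])

```text
time_s: 24.45
eef_pos: [0.5226, -0.0865, 0.0783]
eef_rot: [0.0, -0.065, 0.998, 0.0]
wrist_force: [0.3, -0.4, -0.6]
opening: 0.262
grasp_force: 60.3
```

play_rows(xyz=[[0, 0, 0], [0, 0, 1], [0, 0, 1], [0, 0, 1], [0, 0, 1], [0, 0, 1], [0, 0, -5], [0, 0, -30], [0, 0, -75], [0, 0, -120]], rot=[[0, 0, 0], [0, 0, 0], [0, 0, 0], [0, 0, 0], [0, 0, 0], [0, 0, 0], [0, 0, 0], [0, 0, 0], [0, 0, 0], [0, 0, 0]], grip=[0.1, 0.1, 0.1, 0.3, 0.4, 0.5, 0.5, 0.5, 0.5, 0.5])

```text
time_s: 25.7
eef_pos: [0.5221, -0.0863, 0.1995]
eef_rot: [-0.0, -0.065, 0.998, 0.0]
wrist_force: [0.7, -1.0, 0.6]
opening: 0.501
grasp_force: 0.0
```

```bash
python3 - <<'E'
from rk import *
P,c,rx,ry=look(); stick(P,c,rx,ry,-.055,'B'); stick(P,c,rx,ry,.055,'A')
save('w3.png',c,1.42)
# mandrel from scene
P,c=cloud('scene'); z=P[...,2];x=P[...,0];y=P[...,1]
m=(z>.035)&(z<.06)&(y>-.47)&(y<-.33)&(x>.38)&(x<.68); rect('mand',m,P)
E
```

```text
TCP [ 0.5255 -0.0874  0.2063]
post0 [ 433.1 -207.3] [14.1 14.6] 8.7 415 0.1099
post1 [419.2 -98.8] [13.7 13. ] 7.3 432 0.1102
post2 0
post3 [626.3 -72.1] [15.2 13.6] 7.8 302 0.1098
lowA -85 194 top rx -0.0452 zmax 0.0516
lowA -25 505 top rx -0.0454 zmax 0.0518
lowA 25 553 top rx -0.0453 zmax 0.0518
lowA 85 551 top rx -0.0451 zmax 0.052
lowB -85 169 top rx 0.043 zmax 0.0519
lowB -25 391 top rx 0.0429 zmax 0.0518
lowB 25 434 top rx 0.0429 zmax 0.0518
lowB 85 434 top rx 0.0431 zmax 0.0519
B [array([-10.5, -56.5]), array([188.9,  25.5]), np.float64(0.1)] 0.0814 rx [-99.1  80.7]
A [array([ 7.4, 54.9]), array([ 24.4, 186.1]), np.float64(89.9)] 0.0815 rx [-84.8  98.7]
mand [ 531.1 -397.6] [205.2  29.1] 15.7 431 0.045
```

View pics/w3.png

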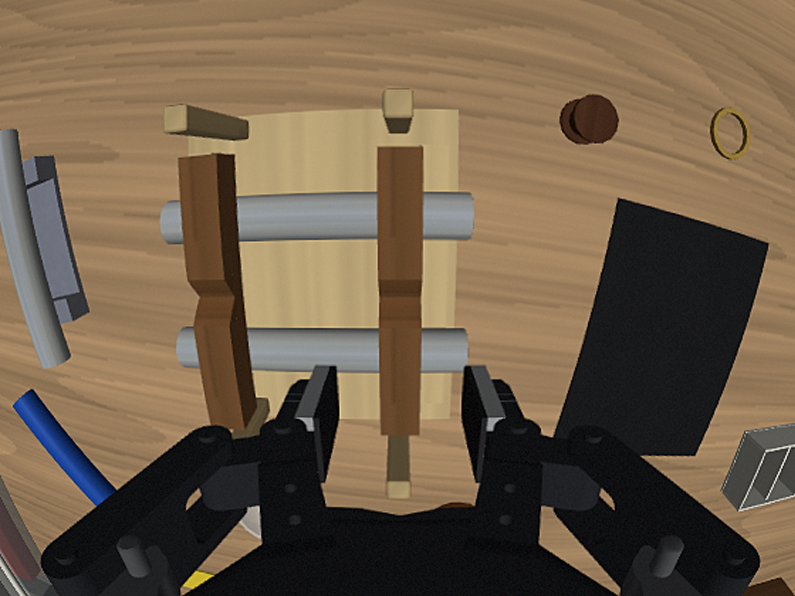

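Both sticks lie notch-up across the lower mandrels, with notches at (215,290) and (400,300). The lower mandrels have not moved. Now the mandrel on the rest, seen at (30,250).

```bash
python3 - <<'E'
from h import *
print(readout.get_obs()['q'].round(2)); go([.53,-.398,.20],1.845)
E
```

```text
[-0.39  0.12  1.76  0.    1.24 -2.09]
shift [  35.8 -308.5    7.3] rot [-0.005  0.008 -0.144]
```

play_rows(xyz=[[0, -30, -10], [0, -80, -10], [5, -130, -5], [15, -180, 0], [25, -230, 5], [36, -275, 5], [38, -300, 5], [38, -310, 5], [38, -310, 5], [38, -310, 5]], rot=[[0, 0, -0.03], [0, 0, -0.06], [0, 0, -0.09], [0, 0, -0.12], [0, 0, -0.144], [0, 0, -0.144], [0, 0, -0.144], [0, 0, -0.144], [0, 0, -0.144], [0, 0, -0.144]], grip=[0.7, 0.7, 0.7, 0.7, 0.7, 0.7, 0.7, 0.7, 0.7, 0.7])

```text
time_s: 27.0
eef_pos: [0.525, -0.3974, 0.1927]
eef_rot: [0.0, -0.137, 0.991, 0.001]
wrist_force: [0.3, 0.3, -0.3]
opening: 0.701
grasp_force: 0.0
```

```bash
python3 - <<'E'
from rk import *
grab('wrist'); P,c=cloud('wrist');z=P[...,2];x=P[...,0];y=P[...,1]
print(tool().round(4).tolist())
m=(z>.040)&(z<.056)&(y>-.47)&(y<-.33)&(x>.38)&(x<.68); rect('mand',m,P)
q=P[m]; k=q[:,2]>.044; q=q[k]; print('zmax',np.percentile(q[:,2],97)); mu=q.mean(0); v=np.linalg.svd(q[:,:2]-mu[:2],full_matrices=0)[2][0]; v*=np.sign(v[0])
a=np.arctan2(v[1],v[0]); t=(q[:,:2]-mu[:2])@v; print('mean',mu,'yaw',a,'ends',np.percentile(t,[.5,99.5])); 
c0=mu[:2]+v*np.percentile(t,[.5,99.5]).mean(); print(c0)
go([*c0,.034],a+np.pi/2)
E
```

```text
[[-0.9624, -0.2715, -0.0001, 0.525], [-0.2715, 0.9624, 0.0012, -0.3974], [-0.0003, 0.0012, -1.0, 0.1927], [0.0, 0.0, 0.0, 1.0]]
mand [ 529.9 -397.1] [199.7  27.2] 16.3 6399 0.0467
zmax 0.04913915708534293
mean [ 0.52078315 -0.39950569  0.04704341] yaw 0.2881587247466938 ends [-0.08958266  0.10729088]
[ 0.52927219 -0.39698947]
shift [ -4.1  -1.  158.7] rot [ 0.001  0.    -0.013]
```

play_rows(xyz=[[-4.5, -1, 40], [-4.5, -1, 80], [-4.5, -1, 115], [-4.5, -1, 140], [-4.5, -1, 153], [-4.5, -1, 158.5], [-4.5, -1, 158.5], [-4.5, -1, 158.5], [-4.5, -1, 158.5], [-4.5, -1, 158.5]], rot=[[0, 0, -0.013], [0, 0, -0.013], [0, 0, -0.013], [0, 0, -0.013], [0, 0, -0.013], [0, 0, -0.013], [0, 0, -0.013], [0, 0, -0.013], [0, 0, -0.013], [0, 0, -0.013]], grip=[0.7, 0.7, 0.7, 0.7, 0.7, 0.7, 0.7, 0.5, 0.1, 0.1])

```text
time_s: 28.3
eef_pos: [0.5298, -0.3989, 0.0355]
eef_rot: [0.001, -0.143, 0.99, -0.0]
wrist_force: [-1.3, 0.3, 5.7]
opening: 0.33
grasp_force: 59.1
```

play_rows(xyz=[[0, 0, 0], [0, 0, 0], [0, 0, 0], [0, 0, -10], [0, 0, -35], [0, 0, -70], [0, 0, -110], [0, 0, -150], [0, 0, -170], [0, 0, -170]], rot=[[0, 0, 0], [0, 0, 0], [0, 0, 0], [0, 0, 0], [0, 0, 0], [0, 0, 0], [0, 0, 0], [0, 0, 0], [0, 0, 0], [0, 0, 0]], grip=[0.1, 0.1, 0.1, 0.1, 0.1, 0.1, 0.1, 0.1, 0.1, 0.1])

```text
time_s: 29.55
eef_pos: [0.5298, -0.3989, 0.2054]
eef_rot: [0.001, -0.143, 0.99, -0.001]
wrist_force: [0.1, -0.0, -3.7]
opening: 0.324
grasp_force: 59.7
```

```bash
python3 - <<'E'
from h import *
T=tool(); print(T.round(4).tolist())
y=np.array([np.cos(.13),np.sin(.13),0]); goM([.530,-.1395,.20],[0,0,-1],y)
E
```

```text
[[-0.9592, -0.2827, 0.0018, 0.5298], [-0.2827, 0.9592, -0.001, -0.3989], [-0.0014, -0.0015, -1.0, 0.2054], [0.0, 0.0, 0.0, 1.0]]
shift [-73.6 248.8   5.1] rot [0.    0.002 1.727]
```

play_rows(xyz=[[-5, 15, 0], [-12, 40, 0], [-20, 70, 0], [-30, 100, 0], [-40, 130, 0], [-50, 160, 0], [-58, 190, 0], [-66, 220, 3], [-72, 240, 5], [-73.6, 248.8, 5]], rot=[[0, 0, 0.15], [0, 0, 0.33], [0, 0, 0.51], [0, 0, 0.69], [0, 0, 0.87], [0, 0, 1.05], [0, 0, 1.23], [0, 0, 1.41], [0, 0.001, 1.58], [0, 0.002, 1.727]], grip=[0.1, 0.1, 0.1, 0.1, 0.1, 0.1, 0.1, 0.1, 0.1, 0.1])

```text
time_s: 30.8
eef_pos: [0.528, -0.1368, 0.1964]
eef_rot: [-0.004, 0.661, 0.75, -0.0]
wrist_force: [0.4, 0.4, -4.4]
opening: 0.329
grasp_force: 59.7
```

play_rows(xyz=[[0, 0, 0], [0, 0, 0], [0, 0, 10], [0, 0, 20], [0, 0, 30], [0, 0, 40], [0, 0, 50], [0, 0, 50], [0, 0, 50], [0, 0, 50]], rot=[[0, 0, 0], [0, 0, 0], [0, 0, 0], [0, 0, 0], [0, 0, 0], [0, 0, 0], [0, 0, 0], [0, 0, 0], [0, 0, 0], [0, 0, 0]], grip=[0.1, 0.1, 0.1, 0.1, 0.1, 0.1, 0.1, 0.1, 0.1, 0.1])

```text
time_s: 32.05
eef_pos: [0.5299, -0.1391, 0.1499]
eef_rot: [-0.001, 0.66, 0.752, 0.0]
wrist_force: [-0.0, 0.4, -4.0]
opening: 0.329
grasp_force: 59.7
```

```bash
python3 - <<'E'
from rk import *
T=tool(); print(T.round(4).tolist())
y=np.array([np.cos(.13),np.sin(.13),0]); goM([.530,-.1395,.09],[0,0,-1],y)
P,c,rx,ry=look(); z=P[...,2]
m=(z>.145)&(z<.185)&(abs(rx)<.03)&(abs(ry)<.13)
q=np.stack([rx[m],ry[m]],1)*1000
if m.sum()>50: print('held',m.sum(),[np.round(t,1) for t in cv2.minAreaRect(q.astype(np.float32))],np.percentile(z[m],97),np.percentile(q[:,1],[.5,99.5]))
save('w4.png',c,1.42)
for n in('scene','side'):
    grab(n)
    P,c=cloud(n); z=P[...,2]; C=np.array([.530,-.1395]); d=P[...,:2]-C; rx=d[...,0]*np.cos(.13)+d[...,1]*np.sin(.13); ry=-d[...,0]*np.sin(.13)+d[...,1]*np.cos(.13)
    m=(z>.15)&(z<.18)&(abs(rx)<.03)&(abs(ry)<.13)&(np.ptp(c.astype(int),axis=2)<25)&(c.max(-1)>90); q=np.stack([rx[m],ry[m]],1)*1000
    if m.sum()>20: print(n,m.sum(),[np.round(t,1) for t in cv2.minAreaRect(q.astype(np.float32))],np.percentile(z[m],97),np.percentile(q[:,1],[1,99]))
E
```

```text
[[-0.13, 0.9915, -0.0004, 0.5299], [0.9915, 0.13, 0.0013, -0.1391], [0.0014, -0.0003, -1.0, 0.1499], [0.0, 0.0, 0.0, 1.0]]
shift [-0.5  0.1 59.9] rot [-0.    -0.001  0.   ]
TCP [ 0.5298 -0.139   0.1499]
post0 [ 431.6 -202.5] [12.   4.4] 11.2 136 0.1059
post1 [419.5 -98.6] [14.8 14. ] 5.0 633 0.1099
post2 [ 641.3 -174.2] [ 4.4 11.2] 73.5 135 0.1063
post3 [626.4 -71.8] [14.9 14. ] 7.8 632 0.1098
lowA -25 579 top rx -0.044 zmax 0.0519
lowA 25 734 top rx -0.0436 zmax 0.0519
lowA 85 797 top rx -0.0436 zmax 0.0519
lowB -25 582 top rx 0.0441 zmax 0.0517
lowB 25 722 top rx 0.0443 zmax 0.0518
lowB 85 783 top rx 0.0442 zmax 0.0518
held 26627 [array([-0.1, 31.5]), array([ 60., 138.]), np.float64(0.1)] 0.1789892833316432 [-28.79002351  99.51220207]
scene 409 [array([ 6.9, -1.6]), array([196.1,  31.6]), np.float64(89.3)] 0.1638990710377718 [-99.1622867   96.06250859]
side 334 [array([-0.7, 17. ]), array([ 42.1, 174.7]), np.float64(4.2)] 0.16664341965563717 [-59.26315682 103.85991569]
```

View pics/w4.png

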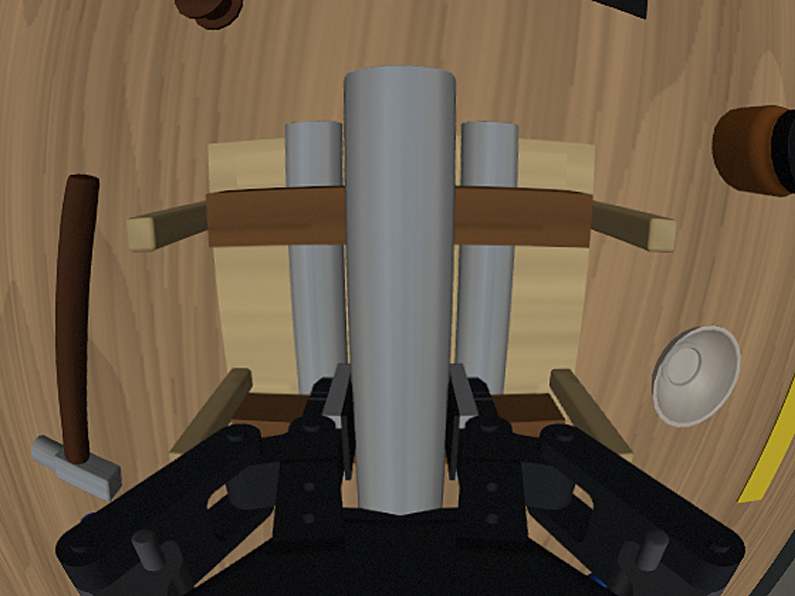

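The held mandrel is centred over the notches: bar at (400,290), with the posts symmetric at (145,233) and (655,233). Lowering into the notches.

play_rows(xyz=[[-0.5, 0, 10], [-0.5, 0, 22], [-0.5, 0, 34], [-0.5, 0, 44], [-0.5, 0, 51], [-0.5, 0, 55], [-0.5, 0, 58], [-0.5, 0, 59], [-0.5, 0, 59], [-0.5, 0, 59]], rot=[[0, 0, 0], [0, 0, 0], [0, 0, 0], [0, 0, 0], [0, 0, 0], [0, 0, 0], [0, 0, 0], [0, 0, 0], [0, 0, 0], [0, 0, 0]], grip=[0.1, 0.1, 0.1, 0.1, 0.1, 0.1, 0.1, 0.1, 0.1, 0.1])

```text
time_s: 33.45
eef_pos: [0.5296, -0.1394, 0.091]
eef_rot: [-0.001, 0.66, 0.752, 0.0]
wrist_force: [-3.8, 0.8, 3.9]
opening: 0.334
grasp_force: 60.5
```

play_rows(xyz=[[0, 0, 0], [0, 0, 0], [0, 0, 0], [0, 0, 0], [0, 0, 0], [0, 0, -10], [0, 0, -35], [0, 0, -75], [0, 0, -110], [0, 0, -130]], rot=[[0, 0, 0], [0, 0, 0], [0, 0, 0], [0, 0, 0], [0, 0, 0], [0, 0, 0], [0, 0, 0], [0, 0, 0], [0, 0, 0], [0, 0, 0]], grip=[0.4, 0.5, 0.6, 0.65, 0.65, 0.65, 0.65, 0.65, 0.65, 0.65])

```text
time_s: 34.7
eef_pos: [0.5306, -0.1399, 0.2236]
eef_rot: [0.001, 0.66, 0.752, 0.001]
wrist_force: [0.2, -0.5, 0.2]
opening: 0.649
grasp_force: 0.0
```

```bash
python3 - <<'E'
from rk import *
P,c,rx,ry=look(); z=P[...,2]; save('w5.png',c,1.42)
for a in(.085,.03,0,-.03):
    m=(z>.097)&(z<.11)&(abs(rx)<.02)&(abs(ry-a)<.006)
    if m.sum()>10: print(a,'rx',rx[m].mean().round(4),np.percentile(z[m],97).round(4))
m=(z>.09)&(z<.11)&(abs(rx)<.02)&(abs(ry)<.15); print('ry range',np.percentile(ry[m],[.5,99.5]))
stick(P,c,rx,ry,-.055,'B'); stick(P,c,rx,ry,.055,'A')
E
```

```text
TCP [ 0.5316 -0.1404  0.2258]
post0 [ 433.5 -207.7] [13.7 14.9] 8.5 302 0.1096
post1 [419.4 -98.6] [14.8 13.7] 4.5 350 0.11
post2 [ 640.7 -180.7] [14.  14.9] 7.2 298 0.1096
post3 [626.5 -71.8] [13.8 13.8] 10.5 344 0.11
lowA -85 131 top rx -0.044 zmax 0.052
lowA -25 384 top rx -0.0439 zmax 0.0518
lowA 25 443 top rx -0.0439 zmax 0.0519
lowA 85 464 top rx -0.0441 zmax 0.052
lowB -85 138 top rx 0.0443 zmax 0.052
lowB -25 385 top rx 0.0444 zmax 0.0518
lowB 25 439 top rx 0.0446 zmax 0.052
lowB 85 473 top rx 0.0445 zmax 0.0519
0.085 rx -0.0008 0.1044
0.03 rx -0.0008 0.1041
0 rx -0.0011 0.1042
-0.03 rx -0.0012 0.104
ry range [-0.09743021  0.09917988]
B [array([  0. , -56.5]), array([209.8,  25.5]), np.float64(0.0)] 0.0814 rx [-100.2  100.2]
A [array([ 8.3, 55.1]), array([ 24.3, 188.3]), np.float64(90.0)] 0.0816 rx [-84.3  83.5]
```

View pics/w5.png

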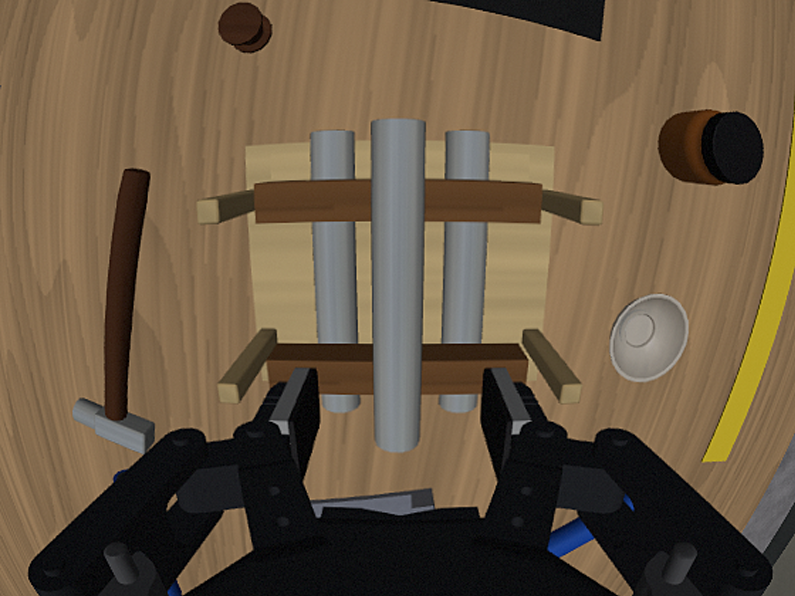

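The mandrel is cradled in both notches: bar at (397,285), top at 104 mm so its axis is about 88 mm up, centred within 1 mm. The lower mandrels have not moved. Handing in.

```bash
python3 -c "
from bench import ctrl
print(ctrl.hand_in())"
```

```text
the job is handed in; nothing more can be done
None
```

The job is handed in at about 35 s of robot time: both sticks lie notch-up across the lower mandrels, and the mandrel sits in the notches with its axis about 88 mm up, centred to about 1 mm; the lower mandrels measured unmoved, and I saw nothing else disturbed.

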